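Axle through the outfeed roller

TASK

Take the wooden-handled axle from its V-rest and thread it through the roller stand: through one bearing block, the roller lying between the blocks, and the other block, until the shoulder of its handle sits fully home against the block. Let go of it there, with the roller on the axle, and leave the other things on the bench where they are.

Things in the scene. Friction and masses are not known exactly. Their poses are not given: they have to be found in the camera images.
- axle: Loose axle, 95 g, level in the V-rest, centre line 50 mm above the bench. Origin: on its centre line at the shoulder (handle meets shank). Metal shank 16 mm dia., from the origin 125 mm along +x, last 8 mm taper to 8 mm dia. Wooden handle 28 mm dia., from the origin 60 mm along -x, overhanging the rest, free on both sides. At the start the tip points left (+y), up to 0.5 rad off.
- axle_tip (a point): Centre of the axle's tip, at the end of the shank, 125 mm from the shoulder.
- stand: Wooden roller stand, fixed. Origin: centre of its underside; y along the line of the holes (within 0.25 rad of world y), z up. Base 130 (x) x 150 (y) x 20 mm. Two blocks 60 (x) x 18 (y), tops 125 mm above the bench, outer faces at y = -50 and +50. Through holes 20 mm dia. at x = 0, 100 mm above the bench, chamfered 2 mm on -y mouths. Enter from either side; there is more room at -y.
- bore_mid (a point): Midpoint of the line through the two block holes, 100 mm above the bench; axes as the stand's.
- face_right (a point): Centre of the hole mouth in the outer face of the stand's -y (right) block, 100 mm above the bench.
- face_left (a point): Centre of the hole mouth in the outer face of the stand's +y (left) block, 100 mm above the bench.
- roller: Loose dark wooden tube, 60 mm long, 60 mm outside, 24 mm bore, 110 g, lying on two strips between the blocks, its bore in line with the block holes within about 2 mm. z: its centre line; origin: centre of its end at +y of the stand.
- roller_mid (a point): Centre of the roller, on its centre line.
- rest: Plywood V-rest, fixed, 115 x 50 mm. Two V-notched blocks up to 53 mm high, 37.5 mm either side of its origin (centre of its underside), hold the axle's shank 25 and 100 mm from the shoulder. Its x axis runs along the axle, handle to tip.
- tape_measure: Yellow tape measure, 65 x 32 x 60 mm high, standing; bystander. Origin: centre of its underside.
- try_square: Try square lying flat, stock 120 x 24 x 16 mm, steel blade 170 mm long; bystander. Origin: centre of the stock's underside.
- offcut: Timber offcut 160 x 45 x 28 mm high; bystander. Origin: centre of its underside.
- glue: White glue bottle with orange cap, 56 mm diameter, 130 mm high; bystander. Origin: centre of its underside.
Mind the look-alikes: they are no part of the job. Of the things that look like the stand, take the one that is farthest from the robot's base at the start.

How it is judged:
By the outcome, as a careful person would: the job done as asked, in the order asked, and still so for the second after the job is handed in, with the robot touching nothing.
It also fails if it takes over 45 s, if anything falls off the work surface, if the arm or the gripper's body presses on something with over 40 N, if the wrist force passes 120 N, or if a joint passes its speed limit or range.

ROBOT

A 7-joint arm with a two-finger parallel gripper is mounted at the origin on the work surface. World frame = base frame: x ahead of the robot, y to its left, z up, the work surface at z = 0. Lengths are in m, angles in rad, forces in N, time in s.
With the tool pointing down it reaches from about 0.425 to 1.025 m from the base axis. Payload 3.6 kg.
Tool frame: the origin (TCP) lies on the centre line of the jaws, within the pads' length; the fingertips stand robot.tips_ahead ahead of it and the grasp point (between the pads) lies 3 mm ahead of it (robot.tips_ahead is the distance from the TCP to the fingertips, in m); x points along the fingers, y is the direction in which the jaws open and shut, and the axes are right-handed (so a half turn about x gives the same grasp; the last joint's range is limited). The gripper opens to 85 mm and grips with 20 to 120 N. Pads are 22 mm wide; open, the fingers measure 114 mm over their backs; the gripper's body (76 mm by 85 mm) begins 54 mm behind the grasp point. The pads swing forward as they close: fully open they stand 13 mm farther back than shut.
Start: joints at [-1.363, 0.591, 0.048, 1.609, -0.033, 0.943, -0.034], TCP at [0.215, 0.692, 0.253] pointing down, gripper open.
Joint ranges: [-2.69, 2.69], [-0.47, 2.24], [-1.27, 1.36], [0.19, 2.51], [-1.53, 4.68], [0.08, 2.07], [-3.09, 3.09]. Speed limits (rad/s): [2.57, 2.57, 3.14, 3.14, 3.14, 3.14, 3.14].

INTERFACE

Orientations are given as a 3x3 rotation matrix whose columns are the frame's x, y, z axes.
In Python, from cell import robot gives the robot as it stands.
- The arm moves only by the tool jog_arm, never from a script. Its arguments are lists of equal length, an entry for each row: "delta_pos": the shift along the tool's x, y, z in cm, a list of three; "angular": the turn, a rotation vector about the tool's x, y, z in rad, a list of three; "fingers": the opening, from -1 (shut) to 1 (fully open), so that 0 is half open. In form: {"delta_pos": [[tx, ty, tz], ...], "angular": [[rx, ry, rz], ...], "fingers": [fingers, ...]}. A call has 1 to 10 rows; each row is the pose to reach, as a shift and turn from the pose commanded when the call began, along the tool's axes at that moment; what a row does not reach only later rows make up. A row lasts 1/12 s, in which the tool goes at most 41.7 mm and 7.16 degrees, less where a joint would pass 70% of its speed; a pose out of reach is approached as far as the arm can. A call with a gripper value outside its range is refused whole. The fingers move at their own pace and stop on an object; "grip_force" is the grip in N (left out, the last holds). Time passes only in rows, so rows that repeat a pose let the fingers close. It gives the time, the measured TCP pose, the force and the opening at its end, in the units of the state.
- robot.get_obs(): the state, without advancing time (a new reading comes with each control period).
- robot.camera(name): name is "side" or "top"; returns a dict with "frame" (480x640x3 uint8, red, green, blue), "fovy" (degrees; the focal length in pixels is half the picture's height over the tangent of half this angle, whatever the lens; pixels are square), "cx", "cy" (the principal point, pixels), "R" (3x3) and "t" (3): a world point X has camera coordinates R X + t. Camera axes: x right, y down, z forward; pixel columns grow to the right and rows downward; lengths in m; the calibration is good to about 2 mm. A picture is of the moment at which its call begins. There is no depth.
- robot.finish_job(): hands the job in, once; it reports no verdict.
The state is a dict: "time_s": time; "joint_pos": joint angles; "qvel": joint speeds; "tau": joint torques, N m; "position": TCP position; "eef_rot": TCP orientation; "contact_force": force on the tool from outside, world axes, zero at the start; "wrist_torque": the same for the moment, N m; "grip_width": finger opening in m.
Only numpy, scipy, OpenCV 4.12 (cv2) and the standard library are available. Lean on these libraries where they do the work, as an engineer would, in place of code of your own. Each camera call takes 0.05 s, during which the arm holds its last target.

## Working session

There is one attempt and no reset: what is moved stays moved. The work goes in short steps, Python scripts to look and compute and a tool call to move; the robot and the scene stay as the last step left them, time stands still between calls to the robot, and variables do not carry over. Pictures are saved under pics/ and viewed, and the job is handed in when it is done.

Besides the shell and the picture viewer there is one more tool, called after "Emit:" as name(argument=value, ...) on one line, values as JSON. jog_arm: Moves the arm, as the interface text tells. Its arguments: {"type":"object","properties":{"delta_pos":{"type":"array","items":{"type":"array","items":{"type":"number"}}},"angular":{"type":"array","items":{"type":"array","items":{"type":"number"}}},"fingers":{"type":"array","items":{"type":"number"}},"grip_force":{"type":"number"}},"required":["delta_pos","angular","fingers"]}

```bash
ls; mkdir -p pics; python3 - <<'E'
from cell import robot
import cv2
o=robot.get_obs(); print({k:(v.round(3).tolist() if hasattr(v,'round') and not isinstance(v,float) else v) for k,v in o.items()}); print(robot.tips_ahead)
for n in("side","top"):
    c=robot.camera(n); cv2.imwrite(f"pics/{n}0.png",c["frame"][:,:,::-1]); print(n,c["fovy"],c["cx"],c["cy"],c["R"],c["t"],{k for k in c})
E
```

```text
pics
{'time_s': 0.0, 'joint_pos': [-1.363, 0.592, 0.048, 1.61, -0.033, 0.943, -0.034], 'qvel': [0.001, 0.001, -0.001, -0.001, 0.001, 0.002, 0.001], 'tau': [-0.001, -54.869, 1.546, -19.812, 0.009, 0.009, -0.0], 'position': [0.215, 0.691, 0.252], 'eef_rot': [[-0.001, 0.297, 0.955], [-0.002, 0.955, -0.297], [-1.0, -0.002, 0.0]], 'contact_force': [0.633, -0.119, 0.134], 'wrist_torque': [-0.026, -0.017, -0.02], 'grip_width': 0.08486978108803639}
0.022
side 56.74269261700323 311.919756897046 233.4013308746878 [[ 0.93289827 -0.36010133 -0.00527806]
 [-0.22202153 -0.56351833 -0.79570945]
 [ 0.28356175  0.74348781 -0.60565552]] [-0.44943788  0.15424916  0.88351751] {'fovy', 't', 'cy', 'R', 'cx', 'frame'}
top 51.70322448267882 315.8010942460718 235.7930408200488 [[-0.02426199 -0.99966176  0.00936595]
 [-0.99774925  0.02362762 -0.06275478]
 [ 0.06251226 -0.01086742 -0.99798503]] [-0.02956605  0.48911139  1.30998453] {'fovy', 't', 'cy', 'R', 'cx', 'frame'}
```

View pics/side0.png

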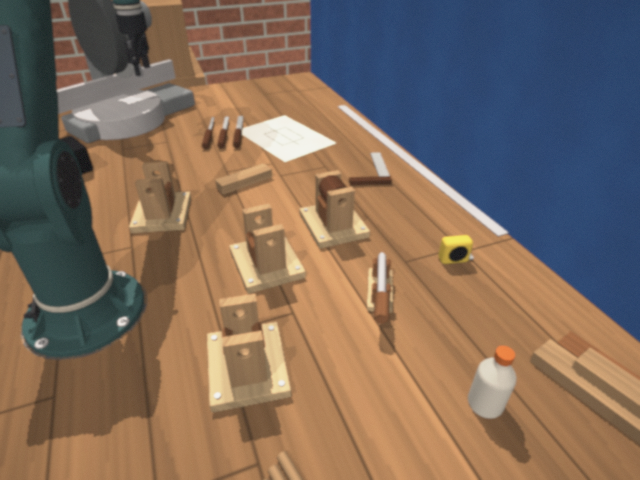

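View pics/top0.png

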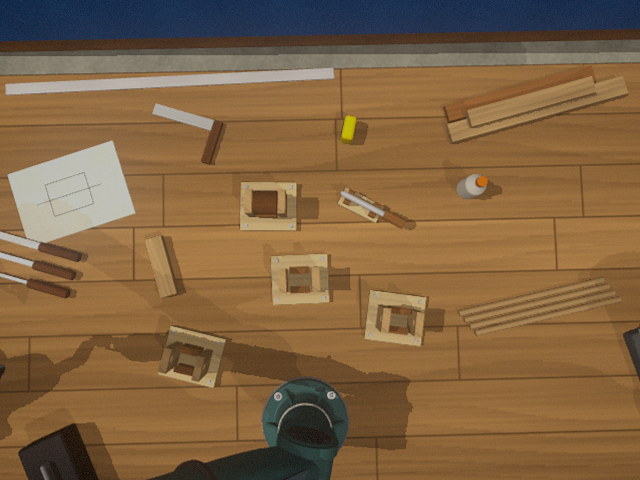

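```bash
cat > h.py <<'E'
import numpy as np,cv2
from cell import robot
class C:
    def __init__(s,n):
        c=robot.camera(n); s.n=n; s.im=c["frame"]; s.R=np.array(c["R"]); s.t=np.array(c["t"]); s.cx=c["cx"]; s.cy=c["cy"]
        s.f=240/np.tan(np.radians(c["fovy"]/2)); s.o=-s.R.T@s.t
    def ray(s,u,v):
        d=s.R.T@np.array([(u-s.cx)/s.f,(v-s.cy)/s.f,1.]); return d/np.linalg.norm(d)
    def pl(s,u,v,z):
        d=s.ray(u,v); return s.o+d*(z-s.o[2])/d[2]
    def px(s,X):
        q=s.R@np.asarray(X,float)+s.t; return np.array([s.f*q[0]/q[2]+s.cx,s.f*q[1]/q[2]+s.cy])
    def crop(s,u0,v0,w,h,k,name,pts=()):
        b=cv2.resize(s.im[v0:v0+h,u0:u0+w,::-1],None,fx=k,fy=k,interpolation=cv2.INTER_CUBIC)
        for p in pts: cv2.circle(b,(int((p[0]-u0+.5)*k),int((p[1]-v0+.5)*k)),3,(0,255,0),1)
        cv2.imwrite(name,b)
def tri(c1,p1,c2,p2):
    d1=c1.ray(*p1);d2=c2.ray(*p2)
    A=np.stack([d1,-d2],1); x=np.linalg.lstsq(A,c2.o-c1.o,rcond=None)[0]
    a=c1.o+d1*x[0];b=c2.o+d2*x[1]; return (a+b)/2,np.linalg.norm(a-b)
E
python3 - <<'E'
from h import *
t=C("top");s=C("side");print(t.o,s.o)
t.crop(230,170,90,70,8,"pics/t_st.png");t.crop(330,180,90,60,8,"pics/t_ax.png")
s.crop(290,160,90,95,6,"pics/s_st.png");s.crop(350,240,70,100,6,"pics/s_ax.png")
E
```

```text
[ 0.4054031  -0.02687643  1.33831594] [ 0.20299468 -0.73180544  0.65547261]
```

View pics/t_st.png

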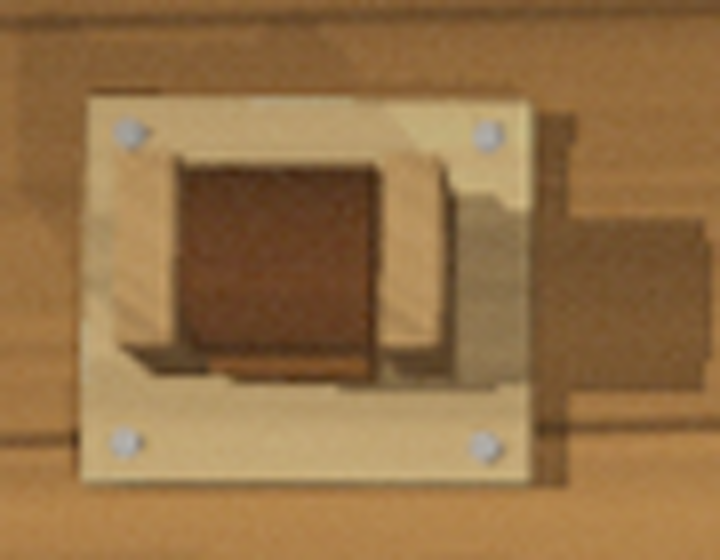

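View pics/t_ax.png

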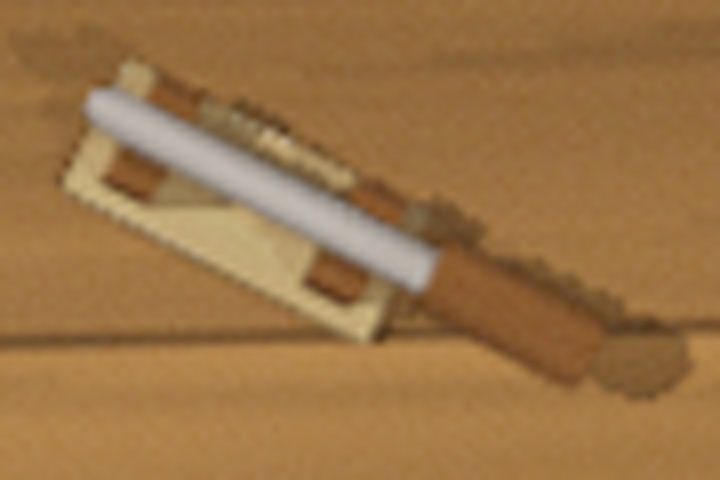

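View pics/s_st.png

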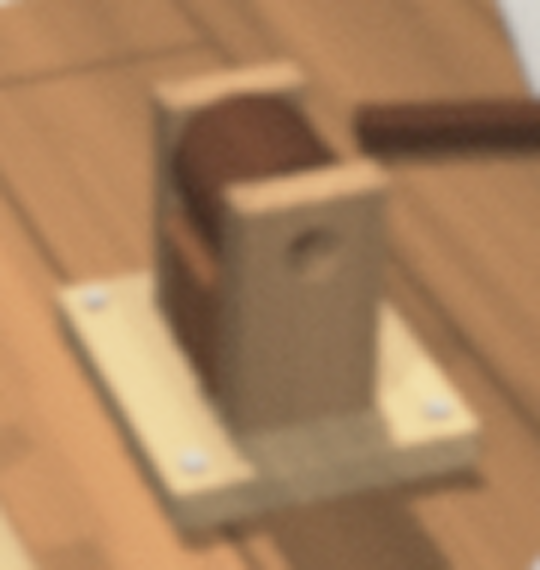

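View pics/s_ax.png

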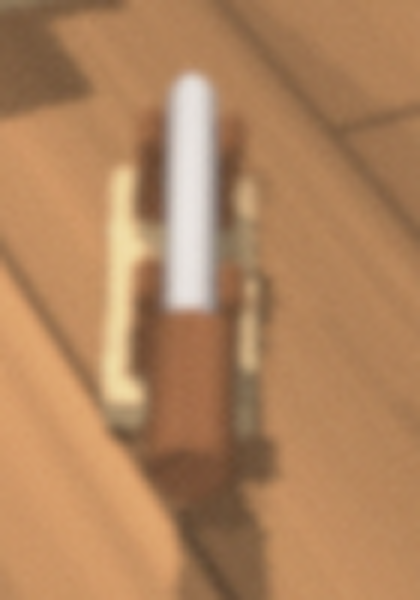

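```bash
python3 - <<'E'
from h import *
np.set_printoptions(precision=4,suppress=True)
t=C("top");s=C("side")
T=lambda U,V,u0=230,v0=170:((U+.5)/8-.5+u0,(V+.5)/8-.5+v0)
S=lambda U,V,u0=290,v0=160:((U+.5)/6-.5+u0,(V+.5)/6-.5+v0)
b=np.array([t.pl(*T(*p),.02) for p in[(88,97),(530,100),(530,483),(82,482)]])
print("base",b[:,:2].tolist(),"c",b.mean(0)); e=(b[0]+b[3]-b[1]-b[2]);print("ang y dir off",np.arctan2(-e[0],e[1]),np.linalg.norm(e)/2)
b=np.array([t.pl(*T(*p),.125) for p in[(120,155),(443,160),(440,347),(118,345)]])
print("blk",b[:,:2].tolist(),"c",b.mean(0)); e=(b[0]+b[3]-b[1]-b[2]);print("ang",np.arctan2(-e[0],e[1]),np.linalg.norm(e)/2, np.linalg.norm(b[0]-b[3]))
sc=[t.pl(*T(*p),.022) for p in[(131,133),(488,135),(485,447),(126,442)]];sc=np.array(sc);e=(sc[0]+sc[3]-sc[1]-sc[2]);print("screws c",sc.mean(0),np.arctan2(-e[0],e[1]),sc.tolist())
print("hole side z=.1",s.pl(*S(316,252),.1))
b=np.array([s.pl(*S(*p),.125) for p in[(228,207),(385,180),(380,160),(225,188)]]);print("side right blk top",b.tolist())
b=np.array([s.pl(*S(*p),.02) for p in[(62,292),(178,497),(475,437)]]);print("side base",b.tolist())
sc2=np.array([s.pl(*S(*p),.022) for p in[(95,299),(192,462),(437,409)]]);print("side screws",sc2.tolist())
print("axle")
A=lambda U,V:T(U,V,330,180)
B=lambda U,V:S(U,V,350,240)
print("tip",t.pl(*A(90,104),.05),s.pl(*B(190,78),.05),tri(t,A(90,104),s,B(190,78)))
print("sh",t.pl(*A(428,270),.05),s.pl(*B(190,310),.05))
print("hend",t.pl(*A(588,352),.05),s.pl(*B(190,468),.05))
# shank mask line fit
hsv=cv2.cvtColor(t.im,cv2.COLOR_RGB2HSV)
m=((hsv[...,1]<60)&(hsv[...,2]>110)).astype(np.uint8);m[:180]=0;m[240:]=0;m[:,:335]=0;m[:,395:]=0
ys,xs=np.nonzero(m);vx,vy,x0,y0=cv2.fitLine(np.stack([xs,ys],1).astype(np.float32),cv2.DIST_L2,0,.01,.01).ravel()
print(len(xs),xs.min(),xs.max(),x0,y0)
p=t.pl(x0-vx*15,y0-vy*15,.05);q=t.pl(x0+vx*15,y0+vy*15,.05);print(p,q,"dir",(p-q)/np.linalg.norm(p-q))
hsv=cv2.cvtColor(s.im,cv2.COLOR_RGB2HSV)
m=((hsv[...,1]<60)&(hsv[...,2]>110)).astype(np.uint8);m[:245]=0;m[300:]=0;m[:,:370]=0;m[:,395:]=0
ys,xs=np.nonzero(m);vx,vy,x0,y0=cv2.fitLine(np.stack([xs,ys],1).astype(np.float32),cv2.DIST_L2,0,.01,.01).ravel()
p=s.pl(x0-vx*15,y0-vy*15,.05);q=s.pl(x0+vx*15,y0+vy*15,.05);print(p,q,"dir",(p-q)/np.linalg.norm(p-q))
E
```

```text
base [[0.6380840633632061, 0.15694457546982302], [0.6337156812055363, 0.008902159653417063], [0.504890971222331, 0.0117024424621947], [0.5087404131078586, 0.160848218254264]] c [0.5714 0.0846 0.02  ]
ang y dir off -0.027644875225944745 0.14865089460168138
blk [[0.6012937286048826, 0.1327226666727161], [0.5974728931039055, 0.03327663951438066], [0.5395457174048441, 0.035378283683052035], [0.5424614313686731, 0.13423385536091567]] c [0.5702 0.0839 0.125 ]
ang -0.03395817215370652 0.09920799514112333 0.058851702518627695
screws c [0.5715 0.0844 0.022 ] -0.03292300689316763 [[0.6252568630129957, 0.14248417224897095, 0.02200000000000002], [0.6218689108842452, 0.023157780918517078, 0.02200000000000002], [0.5171157131148014, 0.026364344494433208, 0.02200000000000002], [0.521589581203216, 0.1457457813353574, 0.02200000000000002]]
hole side z=.1 [0.5704 0.0363 0.1   ]
side right blk top [[0.5359617308648672, 0.041601683990775906, 0.125], [0.598328442918091, 0.037376893486177565, 0.125], [0.6027730820557948, 0.05117517236604052, 0.125], [0.5400622934192114, 0.05431446904437709, 0.125]]
side base [[0.5101759426008645, 0.1583507329102104, 0.020000000000000018], [0.5038737181392765, 0.010176163922858805, 0.020000000000000018], [0.6269669051025873, 0.0025975962447096768, 0.020000000000000018]]
side screws [[0.5203798608591881, 0.14546814551839937, 0.02200000000000002], [0.516130068669944, 0.02614590872901068, 0.02200000000000002], [0.6199595064585294, 0.022381456019319068, 0.02200000000000002]]
axle
tip [ 0.5981 -0.1092  0.05  ] [ 0.5994 -0.1054  0.05  ] (array([ 0.5974, -0.1089,  0.0534]), np.float64(0.00042383076655199927))
sh [ 0.5409 -0.2183  0.05  ] [ 0.5442 -0.2083  0.05  ]
hend [ 0.5127 -0.2698  0.05  ] [ 0.5125 -0.2676  0.05  ]
270 341 383 362.39258 203.04445
[ 0.588  -0.1305  0.05  ] [ 0.5503 -0.1994  0.05  ] dir [0.48   0.8773 0.    ]
[ 0.5484 -0.1991  0.05  ] [ 0.592 -0.12   0.05 ] dir [-0.4829 -0.8757  0.    ]
```

```bash
cat > plan.py <<'E'
import sys,numpy as np
from scipy.spatial.transform import Rotation as Ro
from cell import robot
np.set_printoptions(precision=4,suppress=True)
def Rt(a,pitch=0):
    # tool x down, tool z horizontal at world angle a
    z=np.array([np.cos(a),np.sin(a),0]);x=np.array([0,0,-1.]);return np.stack([x,np.cross(z,x),z],1)
def plan(P,a,base=None):
    o=robot.get_obs();p=np.array(o["position"]);R=np.array(o["eef_rot"])
    if base is not None:p,R=base
    d=R.T@(np.array(P)-p)*100;r=Ro.from_matrix(R.T@Rt(a)).as_rotvec()
    print("delta cm",d,"rot",r)
if __name__=="__main__":
    v=[float(x) for x in sys.argv[1:]]
    o=robot.get_obs();print(o["time_s"],np.array(o["position"]),np.array(o["joint_pos"]),np.array(o["contact_force"]),o["grip_width"]);print(np.array(o["eef_rot"]))
    plan(v[:3],v[3])
E
python3 plan.py .53 .33 .25 -0.9
```

```text
0.3 [0.2154 0.692  0.2529] [-1.3625  0.5915  0.0483  1.6089 -0.0333  0.9427 -0.0337] [ 0.1068 -0.7946  0.124 ] 0.08544533861116273
[[-0.0002  0.2972  0.9548]
 [-0.0007  0.9548 -0.2972]
 [-1.     -0.0007  0.    ]]
delta cm [  0.3108 -25.2132  40.7973] rot [0.5982 0.0003 0.0007]
```

Emit:
jog_arm(delta_pos=[[0.3, -25.2, 40.8], [0.3, -25.2, 40.8], [0.3, -25.2, 40.8], [0.3, -25.2, 40.8], [0.3, -25.2, 40.8], [0.3, -25.2, 40.8], [0.3, -25.2, 40.8], [0.3, -25.2, 40.8], [0.3, -25.2, 40.8], [0.3, -25.2, 40.8]], angular=[[0.6, 0, 0], [0.6, 0, 0], [0.6, 0, 0], [0.6, 0, 0], [0.6, 0, 0], [0.6, 0, 0], [0.6, 0, 0], [0.6, 0, 0], [0.6, 0, 0], [0.6, 0, 0]], fingers=[1, 1, 1, 1, 1, 1, 1, 1, 1, 1])

```text
time_s: 1.13
position: [0.4899, 0.3763, 0.2509]
eef_rot: [[0.0, 0.784, 0.62], [0.0, 0.62, -0.784], [-1.0, 0.0, -0.0]]
contact_force: [0.8, 0.8, -0.2]
grip_width: 0.0852
```

```bash
python3 plan.py .565 -0.03 .25 -1.7
```

```text
1.1333 [0.4899 0.3763 0.2509] [-0.8932  0.4664  0.23    1.8694 -0.1406  0.821   0.0785] [ 0.7782  0.812  -0.1864] 0.08521508694814826
[[ 0.0003  0.7842  0.6205]
 [ 0.0003  0.6205 -0.7842]
 [-1.      0.0004 -0.0001]]
delta cm [  0.0794 -19.3189  36.518 ] rot [ 0.7986 -0.0003 -0.0004]
```

Emit:
jog_arm(delta_pos=[[0.1, -19.3, 36.5], [0.1, -19.3, 36.5], [0.1, -19.3, 36.5], [0.1, -19.3, 36.5], [0.1, -19.3, 36.5], [0.1, -19.3, 36.5], [0.1, -19.3, 36.5], [0.1, -19.3, 36.5], [0.1, -19.3, 36.5], [0.1, -19.3, 36.5]], angular=[[0.8, 0, 0], [0.8, 0, 0], [0.8, 0, 0], [0.8, 0, 0], [0.8, 0, 0], [0.8, 0, 0], [0.8, 0, 0], [0.8, 0, 0], [0.8, 0, 0], [0.8, 0, 0]], fingers=[1, 1, 1, 1, 1, 1, 1, 1, 1, 1])

```text
time_s: 1.97
position: [0.5641, -0.0308, 0.25]
eef_rot: [[0.001, 0.991, -0.131], [-0.0, -0.131, -0.991], [-1.0, 0.001, 0.0]]
contact_force: [0.7, -0.0, 0.2]
grip_width: 0.0855
```

```bash
python3 plan.py .522 -0.249 .16 -2.073
```

```text
1.9667 [ 0.5641 -0.0308  0.25  ] [-0.381   0.4293  0.48    1.9927 -0.2759  0.7816  0.1276] [ 0.6509 -0.0025  0.2116] 0.085455461615624
[[ 0.0008  0.9913 -0.1313]
 [-0.0004 -0.1313 -0.9913]
 [-1.      0.0008  0.0002]]
delta cm [ 9.0083 -1.3111 22.1812] rot [ 0.3705  0.0001 -0.0009]
```

Emit:
jog_arm(delta_pos=[[9, -1.3, 22.2], [9, -1.3, 22.2], [9, -1.3, 22.2], [9, -1.3, 22.2], [9, -1.3, 22.2], [9, -1.3, 22.2], [9, -1.3, 22.2], [9, -1.3, 22.2], [9, -1.3, 22.2], [9, -1.3, 22.2]], angular=[[0.37, 0, 0], [0.37, 0, 0], [0.37, 0, 0], [0.37, 0, 0], [0.37, 0, 0], [0.37, 0, 0], [0.37, 0, 0], [0.37, 0, 0], [0.37, 0, 0], [0.37, 0, 0]], fingers=[1, 1, 1, 1, 1, 1, 1, 1, 1, 1])

```text
time_s: 2.8
position: [0.5231, -0.2448, 0.16]
eef_rot: [[0.001, 0.878, -0.478], [0.001, -0.478, -0.878], [-1.0, 0.0, -0.001]]
contact_force: [1.0, 0.7, 0.6]
grip_width: 0.0855
```

```bash
python3 plan.py .522 -0.249 .053 -2.073; python3 - <<'E'
from h import *
s=C("side");s.crop(320,150,120,180,4,"pics/s1.png")
E
```

```text
2.8 [ 0.5231 -0.2448  0.16  ] [ 0.0224  0.5799  0.4766  2.0323 -0.4437  0.6294  0.2987] [0.9779 0.7062 0.554 ] 0.08546166753688117
[[ 0.0009  0.8785 -0.4778]
 [ 0.0011 -0.4778 -0.8785]
 [-1.      0.0003 -0.0014]]
delta cm [10.6967  0.107   0.4384] rot [ 0.0041 -0.0014 -0.0003]
```

View pics/s1.png

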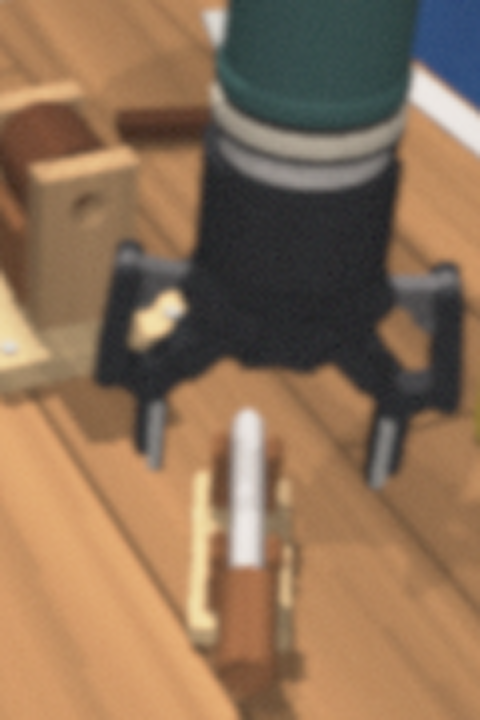

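Emit:
jog_arm(delta_pos=[[3.5, 0, 0], [7, 0, 0], [9, 0, 0], [10.7, 0, 0], [10.7, 0, 0], [10.7, 0, 0]], angular=[[0, 0, 0], [0, 0, 0], [0, 0, 0], [0, 0, 0], [0, 0, 0], [0, 0, 0]], fingers=[1, 1, 1, 1, 1, 1])

```text
time_s: 3.35
position: [0.5224, -0.2451, 0.0525]
eef_rot: [[-0.001, 0.878, -0.478], [0.001, -0.478, -0.878], [-1.0, -0.001, -0.001]]
contact_force: [0.9, 0.6, -0.4]
grip_width: 0.0853
```

```bash
python3 plan.py .522 -0.249 .053 -2.073; python3 - <<'E'
from h import *
s=C("side");s.crop(320,180,120,170,4,"pics/s2.png")
s=C("top");s.crop(330,170,100,80,7,"pics/t2.png")
E
```

```text
3.35 [ 0.5224 -0.2451  0.0525] [ 0.1278  0.7347  0.3319  2.0689 -0.5593  0.4257  0.3978] [ 0.8721  0.6303 -0.4376] 0.08525638245264756
[[-0.0007  0.8781 -0.4784]
 [ 0.001  -0.4784 -0.8781]
 [-1.     -0.0011 -0.0006]]
delta cm [-0.0485  0.1489  0.3582] rot [ 0.0034 -0.0006  0.0011]
```

View pics/s2.png

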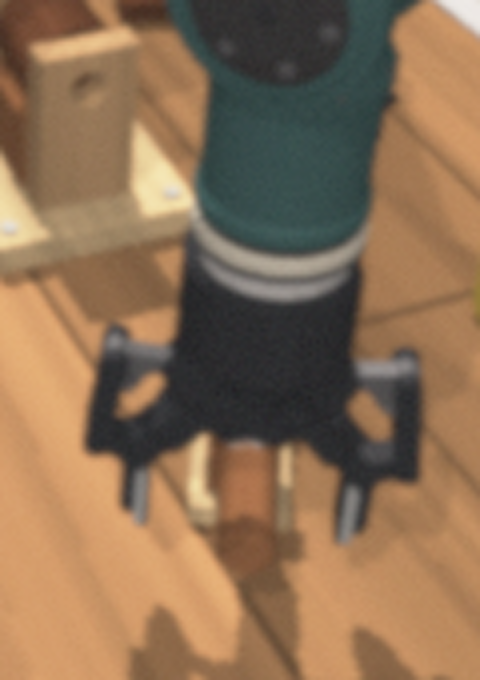

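View pics/t2.png

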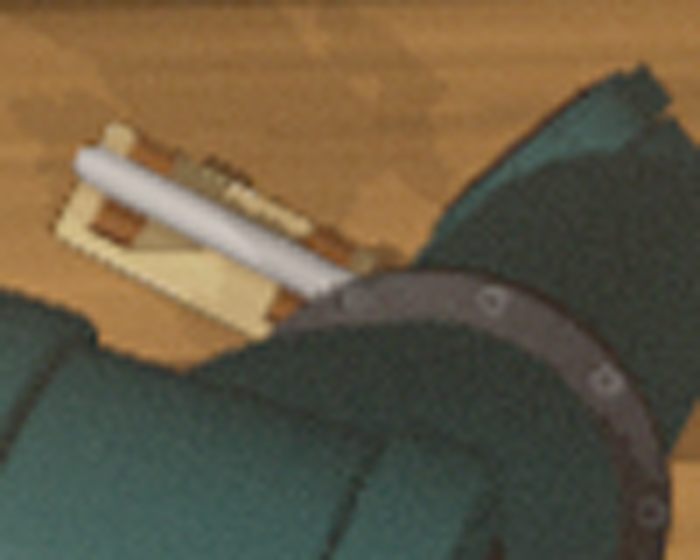

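Emit:
jog_arm(delta_pos=[[0, 0.15, 0.4], [0, 0.15, 0.4], [0, 0.15, 0.4], [0, 0.15, 0.4], [0, 0.15, 0.4], [0, 0.15, 0.4], [0, 0.15, 0.4], [0, 0.15, 0.4], [0, 0.15, 0.4], [0, 0.15, 0.4]], angular=[[0, 0, 0], [0, 0, 0], [0, 0, 0], [0, 0, 0], [0, 0, 0], [0, 0, 0], [0, 0, 0], [0, 0, 0], [0, 0, 0], [0, 0, 0]], fingers=[1, 1, 1, 0.2, -0.4, -0.8, -1, -1, -1, -1], grip_force=70)

```text
time_s: 4.28
position: [0.5216, -0.2509, 0.0528]
eef_rot: [[0.0, 0.877, -0.48], [-0.0, -0.48, -0.877], [-1.0, 0.0, -0.0]]
contact_force: [-0.8, -0.9, 0.4]
grip_width: 0.0261
```

Emit:
jog_arm(delta_pos=[[0, 0, 0], [0, 0, 0], [0, 0, 0], [0, 0, 0], [0, 0, 0]], angular=[[0, 0, 0], [0, 0, 0], [0, 0, 0], [0, 0, 0], [0, 0, 0]], fingers=[-1, -1, -1, -1, -1])

```text
time_s: 4.7
position: [0.5216, -0.2509, 0.0528]
eef_rot: [[0.0, 0.877, -0.48], [-0.0, -0.48, -0.877], [-1.0, 0.0, 0.0]]
contact_force: [0.5, -0.5, 0.8]
grip_width: 0.0263
```

```bash
python3 plan.py .522 -0.249 .123 -2.073
```

```text
4.7 [ 0.5216 -0.2509  0.0528] [ 0.1369  0.7352  0.3327  2.0659 -0.5579  0.4265  0.4033] [ 0.5108 -0.4687  0.7998] 0.02625613129340539
[[ 0.0004  0.8771 -0.4803]
 [-0.0002 -0.4803 -0.8771]
 [-1.      0.0004  0.    ]]
delta cm [-7.0233 -0.0521 -0.1897] rot [ 0.0012  0.     -0.0004]
```

Emit:
jog_arm(delta_pos=[[-2, 0, 0], [-4, 0, 0], [-5, 0, 0], [-5, 0, 0], [-5, 0, 0], [-5, 0, 0]], angular=[[0, 0, 0], [0, 0, 0], [0, 0, 0], [0, 0, 0], [0, 0, 0], [0, 0, 0]], fingers=[-1, -1, -1, -1, -1, -1])

```text
time_s: 5.2
position: [0.5208, -0.2503, 0.1019]
eef_rot: [[-0.001, 0.877, -0.48], [0.001, -0.48, -0.877], [-1.0, -0.002, -0.0]]
contact_force: [-1.2, 0.2, 0.1]
grip_width: 0.0257
```

```bash
python3 plan.py .562 -0.165 .1028 -1.604; python3 - <<'E'
from h import *
s=C("side");s.crop(320,180,120,150,4,"pics/s3.png")
s=C("top");s.crop(320,160,100,80,7,"pics/t3.png")
E
```

```text
5.2 [ 0.5208 -0.2503  0.1019] [ 0.0853  0.6632  0.4052  2.0557 -0.5094  0.5213  0.3621] [-1.1554  0.2033  0.0752] 0.025711618547642145
[[-0.0013  0.8773 -0.4799]
 [ 0.0008 -0.4799 -0.8773]
 [-1.     -0.0015 -0.    ]]
delta cm [-0.0851 -0.4836 -9.4577] rot [-0.4674 -0.0004  0.0015]
```

View pics/s3.png

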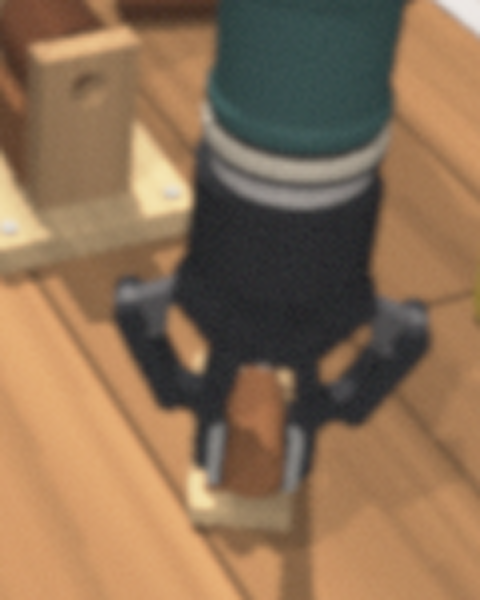

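View pics/t3.png

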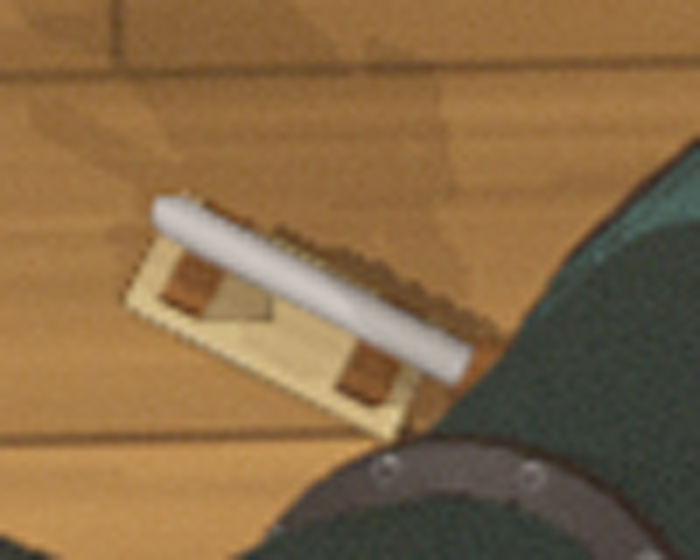

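Emit:
jog_arm(delta_pos=[[-0.1, -0.1, -2.4], [-0.1, -0.3, -5], [-0.1, -0.45, -7.5], [-0.1, -0.45, -9.4], [-0.1, -0.45, -9.4], [-0.1, -0.45, -9.4], [-0.1, -0.45, -9.4], [-0.1, -0.45, -9.4]], angular=[[-0.12, 0, 0], [-0.24, 0, 0], [-0.36, 0, 0], [-0.467, 0, 0], [-0.467, 0, 0], [-0.467, 0, 0], [-0.467, 0, 0], [-0.467, 0, 0]], fingers=[-1, -1, -1, -1, -1, -1, -1, -1])

```text
time_s: 5.97
position: [0.5615, -0.168, 0.1034]
eef_rot: [[-0.001, 0.999, -0.037], [-0.001, -0.037, -0.999], [-1.0, -0.001, 0.001]]
contact_force: [0.1, -0.3, 0.1]
grip_width: 0.026
```

```bash
python3 plan.py .5628 -0.165 .1028 -1.604; python3 - <<'E'
from h import *
s=C("side");s.crop(290,150,130,140,5,"pics/s4.png")
s=C("top");s.crop(230,160,110,80,7,"pics/t4.png")
E
```

```text
5.9667 [ 0.5615 -0.168   0.1034] [-0.0022  0.6502  0.3051  2.0341 -0.3777  0.5114  0.5392] [ 0.0971 -0.2802  0.0519] 0.025979431483424145
[[-0.0012  0.9993 -0.0374]
 [-0.0011 -0.0374 -0.9993]
 [-1.     -0.0011  0.0011]]
delta cm [ 0.0608  0.1178 -0.3009] rot [-0.0042  0.0011  0.0011]
```

View pics/s4.png

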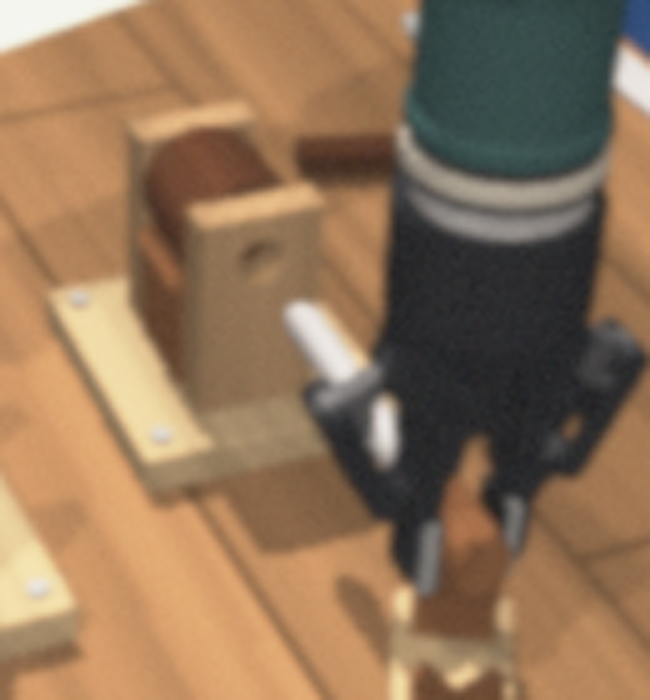

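View pics/t4.png

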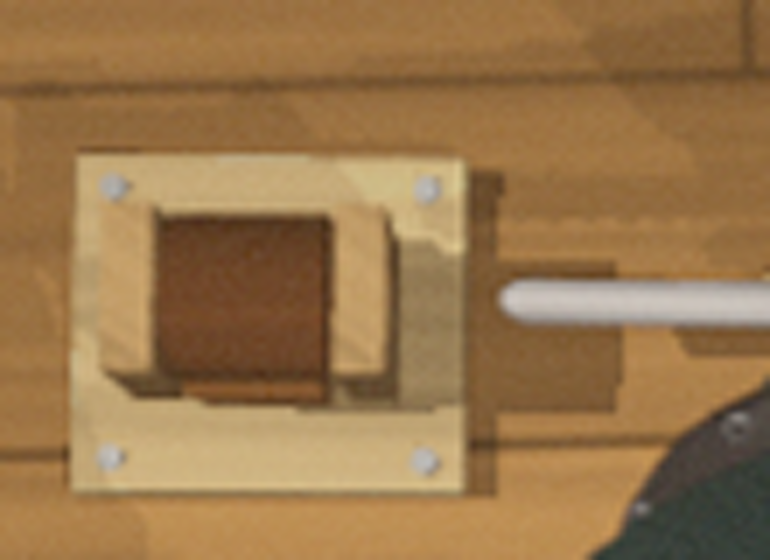

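```bash
cat > ax.py <<'E'
from h import *
np.set_printoptions(precision=4,suppress=True)
t=C("top");s=C("side")
def line(c,box):
    x0,y0,x1,y1=box
    hsv=cv2.cvtColor(c.im,cv2.COLOR_RGB2HSV)
    m=((hsv[...,1]<60)&(hsv[...,2]>125));k=np.zeros_like(m);k[y0:y1,x0:x1]=1;m=(m&k).astype(np.uint8)
    n,l,st,_=cv2.connectedComponentsWithStats(m);j=1+np.argmax(st[1:,4]);m=(l==j)
    ys,xs=np.nonzero(m);w=np.array(cv2.fitLine(np.stack([xs,ys],1).astype(np.float32),cv2.DIST_L2,0,.01,.01)).ravel()
    pr=(xs-w[2])*w[0]+(ys-w[3])*w[1]
    a=w[2:]+w[:2]*(pr.min()-.5);b=w[2:]+w[:2]*(pr.max()+.5)
    print(c.n,len(xs),"ends",a,b);return a,b
import sys
if __name__=="__main__":
    ta,tb=line(t,(295,195,345,215)); sa,sb=line(s,(344,208,368,232))
    n1=np.cross(t.ray(*ta),t.ray(*tb));n2=np.cross(s.ray(*sa),s.ray(*sb))
    d=np.cross(n1,n2);d/=np.linalg.norm(d);d*=np.sign(d[1])
    X=np.linalg.lstsq(np.stack([n1,n2,[0,1,0]]),np.array([n1@t.o,n2@s.o,0.0]),rcond=None)[0]
    print("dir",d,"pt at y=0",X,"at y=.0344",X+d/d[1]*.0344)
    for e in(ta,tb): print("top end z=.1",t.pl(*e,.1))
    for e in(sa,sb): print("side end z=.1",s.pl(*e,.1))
E
python3 ax.py; python3 - <<'E'
from h import *
s=C("side");t=C("top")
for X in[(.5695,.0344,.1),(.5728,.1344,.1)]:print(s.px(X),t.px(X))
# hole contour in side: dark pixels
g=cv2.cvtColor(s.im,cv2.COLOR_RGB2GRAY)[193:210,332:354];print(g)
E
```

```text
top 263 ends [300.4876 202.3415] [344.5207 202.7465]
side 175 ends [347.6448 209.6387] [360.5464 227.9318]
dir [0.0279 0.9991 0.0334] pt at y=0 [0.5684 0.     0.0994] at y=.0344 [0.5693 0.0344 0.1006]
top end z=.1 [ 0.5682 -0.0039  0.1   ]
top end z=.1 [ 0.5646 -0.1147  0.1   ]
side end z=.1 [0.5681 0.0022 0.1   ]
side end z=.1 [ 0.5647 -0.0696  0.1   ]
[342.24964076 202.09655916] [285.24232672 202.1581253 ]
[326.66113528 180.89350857] [245.40224423 201.76426475]
[[185 188 186 184 183 182 179 171 167 162 159 153 146 139 133 129 127 124
  119 119 117 119]
 [174 174 170 166 160 157 151 142 137 137 135 131 128 124 123 123 123 120
  119 117 116 121]
 [149 146 141 137 136 133 126 124 125 126 126 125 125 123 122 120 122 118
  118 116 116 120]
 [128 125 122 123 126 125 124 122 121 122 124 125 123 121 122 122 121 120
  116 114 117 120]
 [118 119 119 122 121 121 120 119 116 116 116 116 116 117 120 118 122 119
  116 112 116 119]
 [119 119 120 122 123 120 120 111 104  97  98 101 107 109 115 120 119 119
  116 115 118 119]
 [120 120 119 121 122 120 113 101  88  83  87  94 101 104 112 117 119 120

[... 249 characters left out ...]
4 118 122 125 124 121 120 120
  117 114 114 112]
 [118 119 119 120 116 109 106 101 108 113 124 130 133 132 126 125 121 119
  115 115 116 115]
 [117 118 119 118 120 113 110 110 113 120 131 135 137 131 123 122 121 119
  116 115 115 119]
 [118 117 116 121 117 117 115 115 123 130 135 138 134 128 124 121 120 117
  115 113 113 118]
 [118 118 118 120 119 122 122 122 127 130 134 132 129 126 121 119 121 117
  113 114 114 116]
 [118 117 117 118 121 121 121 119 125 127 127 126 122 121 121 120 120 117
  116 113 115 116]
 [117 115 117 120 118 121 121 122 123 123 123 123 121 122 120 120 121 122
  118 118 118 117]
 [116 114 118 120 120 120 117 120 123 121 122 124 121 123 120 128 135 143
  141 135 131 129]]
```

Emit:
jog_arm(delta_pos=[[0, 0, -1], [0.02, 0, -2], [0.03, 0, -3], [0.03, 0, -3.5], [0.03, 0, -4], [0.03, -0.02, -4.5], [0.03, -0.02, -5], [0.03, -0.02, -5.5], [0.03, -0.02, -5.5], [0.03, -0.02, -5.5]], angular=[[0, 0, 0], [0, 0, 0], [0, 0, 0], [0, 0, 0], [0, 0, 0], [0, 0, 0], [0, 0, 0], [0, 0, 0], [0, 0, 0], [0, 0, 0]], fingers=[-1, -1, -1, -1, -1, -1, -1, -1, -1, -1])

```text
time_s: 7.1
position: [0.5643, -0.111, 0.1034]
eef_rot: [[0.0, 0.999, -0.033], [-0.0, -0.033, -0.999], [-1.0, 0.0, 0.0]]
contact_force: [0.1, -0.1, -0.7]
grip_width: 0.0261
```

```bash
python3 plan.py .5646 -0.111 .1028 -1.604; python3 - <<'E'
from h import *
s=C("side");s.crop(290,150,130,120,5,"pics/s5.png")
s=C("top");s.crop(230,160,110,80,7,"pics/t5.png")
E
```

```text
7.1 [ 0.5643 -0.111   0.1034] [-0.1041  0.6414  0.3096  2.0594 -0.3927  0.4963  0.4627] [ 0.133  -0.1252 -0.6515] 0.026122300845556407
[[ 0.0001  0.9994 -0.0335]
 [-0.0001 -0.0335 -0.9994]
 [-1.      0.0001  0.0001]]
delta cm [ 0.0618  0.0255 -0.0023] rot [-0.0003  0.0001 -0.0001]
```

View pics/s5.png

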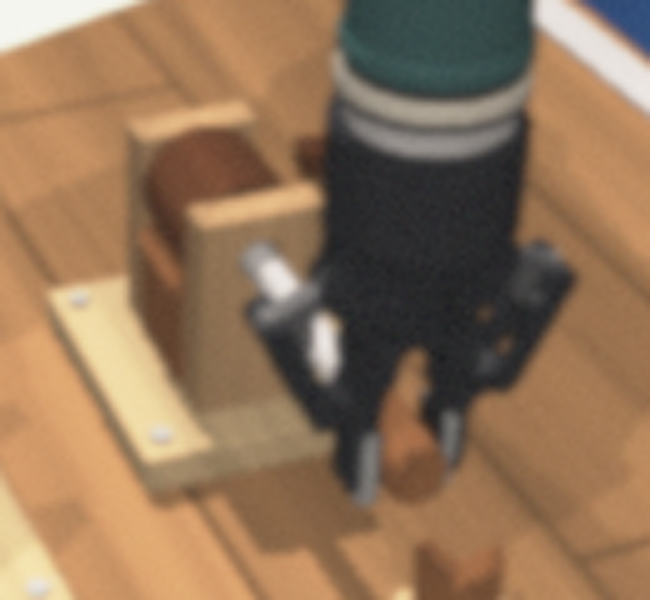

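View pics/t5.png

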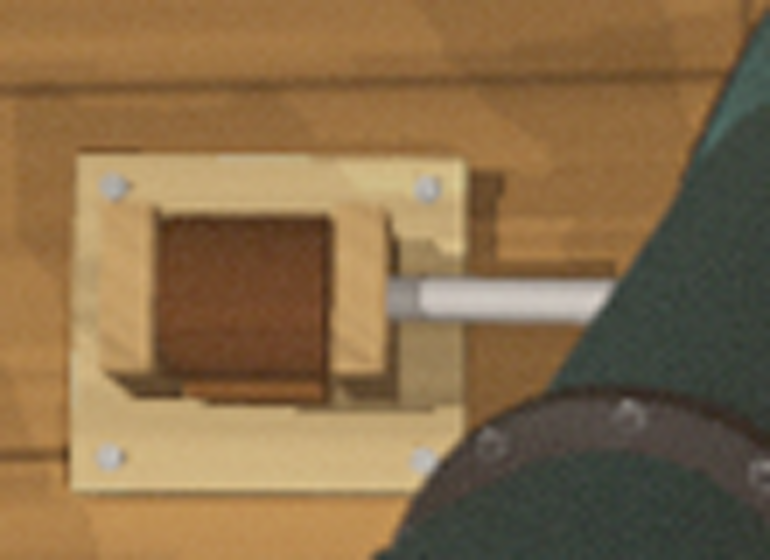

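Emit:
jog_arm(delta_pos=[[0.02, 0, -0.6], [0.03, 0, -1.2], [0.03, 0, -1.8], [0.03, 0, -2.4], [0.03, 0, -3.0], [0.03, 0, -3.6], [0.03, 0, -4.2], [0.03, 0, -4.8], [0.03, 0, -4.8], [0.03, 0, -4.8]], angular=[[0, 0, 0], [0, 0, 0], [0, 0, 0], [0, 0, 0], [0, 0, 0], [0, 0, 0], [0, 0, 0], [0, 0, 0], [0, 0, 0], [0, 0, 0]], fingers=[-1, -1, -1, -1, -1, -1, -1, -1, -1, -1])

```text
time_s: 8.03
position: [0.566, -0.0627, 0.1031]
eef_rot: [[0.0, 0.999, -0.033], [0.0, -0.033, -0.999], [-1.0, 0.0, -0.0]]
contact_force: [-0.4, 0.8, -0.7]
grip_width: 0.0254
```

```bash
python3 plan.py .5678 -0.0085 .1028 -1.604; python3 - <<'E'
from h import *
s=C("side");s.crop(290,150,130,120,5,"pics/s6.png")
s=C("top");s.crop(230,160,110,80,7,"pics/t6.png")
E
```

```text
8.0333 [ 0.566  -0.0627  0.1031] [-0.1943  0.6383  0.3166  2.0725 -0.4059  0.4892  0.3927] [-0.3961  0.8381 -0.7244] 0.025412262096743698
[[ 0.0001  0.9995 -0.0329]
 [ 0.     -0.0329 -0.9995]
 [-1.      0.0001 -0.    ]]
delta cm [ 0.0303  0.0046 -5.4212] rot [ 0.0003 -0.     -0.0001]
```

View pics/s6.png

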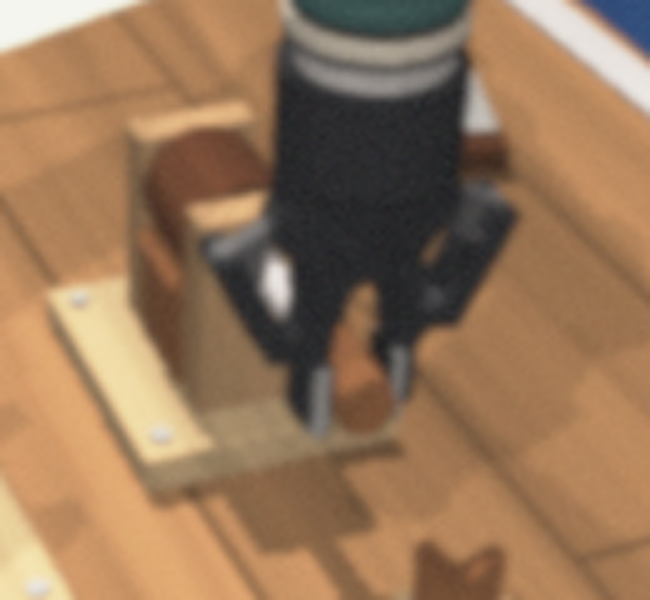

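View pics/t6.png

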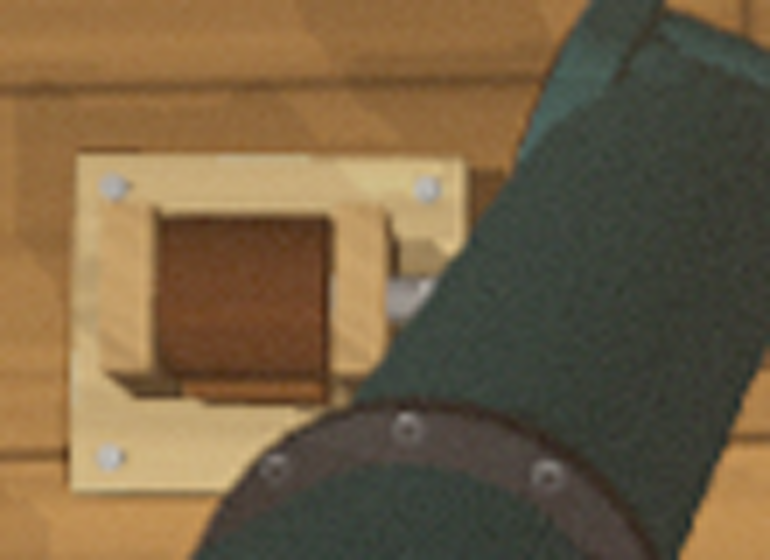

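Emit:
jog_arm(delta_pos=[[0.02, 0, -0.6], [0.02, 0, -1.2], [0.02, 0, -1.8], [0.02, 0, -2.4], [0.02, 0, -3.0], [0.02, 0, -3.6], [0.02, 0, -4.2], [0.02, 0, -4.8], [0.02, 0, -5.0], [0.02, 0, -5.0]], angular=[[0, 0, 0], [0, 0, 0], [0, 0, 0], [0, 0, 0], [0, 0, 0], [0, 0, 0], [0, 0, 0], [0, 0, 0], [0, 0, 0], [0, 0, 0]], fingers=[-1, -1, -1, -1, -1, -1, -1, -1, -1, -1])

```text
time_s: 8.97
position: [0.5676, -0.0122, 0.1028]
eef_rot: [[-0.0, 0.999, -0.033], [0.0, -0.033, -0.999], [-1.0, -0.0, -0.0]]
contact_force: [0.7, -0.4, -0.6]
grip_width: 0.0259
```

```bash
python3 plan.py .568 -0.0035 .1028 -1.604; python3 - <<'E'
from h import *
s=C("side");s.crop(290,150,130,120,5,"pics/s7.png")
s=C("top");s.crop(220,160,110,80,7,"pics/t7.png")
E
```

```text
8.9667 [ 0.5676 -0.0122  0.1028] [-0.2895  0.6388  0.3254  2.0764 -0.4191  0.4886  0.3174] [ 0.6739 -0.4412 -0.5868] 0.025892350487090248
[[-0.0001  0.9995 -0.0325]
 [ 0.0004 -0.0325 -0.9995]
 [-1.     -0.0001 -0.0004]]
delta cm [ 0.0051  0.0072 -0.8729] rot [ 0.0007 -0.0004  0.0001]
```

View pics/s7.png

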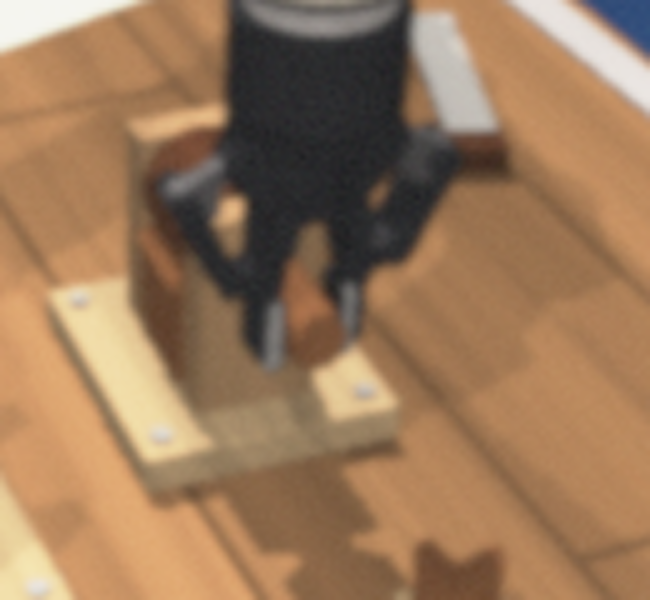

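View pics/t7.png

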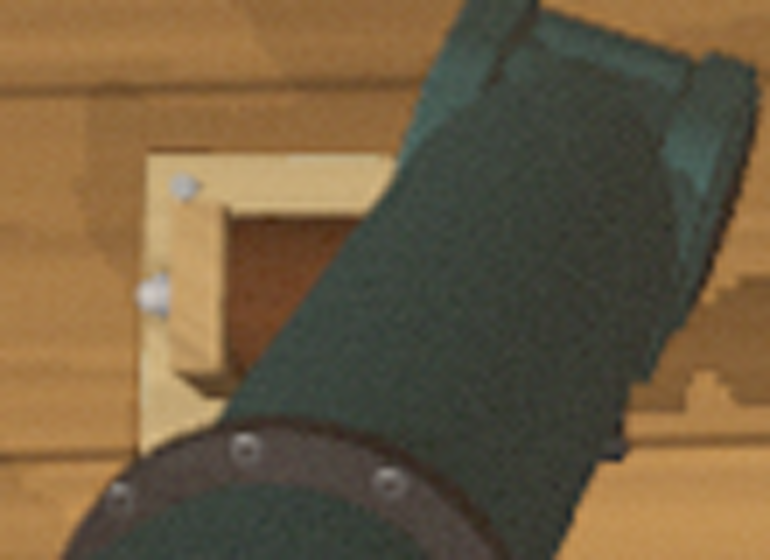

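Emit:
jog_arm(delta_pos=[[0, 0, -0.2], [0, 0, -0.4], [0, 0, -0.6], [0, 0, -0.6], [0, 0, -0.6]], angular=[[0, 0, 0], [0, 0, 0], [0, 0, 0], [0, 0, 0], [0, 0, 0]], fingers=[-1, -1, -1, -1, -1])

```text
time_s: 9.48
position: [0.5678, -0.0071, 0.1029]
eef_rot: [[0.0, 0.999, -0.034], [0.0, -0.034, -0.999], [-1.0, 0.0, -0.0]]
contact_force: [-0.2, -0.2, 0.7]
grip_width: 0.0259
```

```bash
python3 - <<'E'
from h import *
t=C("top");t.crop(220,160,110,80,7,"pics/t8.png")
hsv=cv2.cvtColor(t.im,cv2.COLOR_RGB2HSV)[194:212,232:250]
print(hsv[...,1])
print(t.px((.5736,.1344+.025,.1)), t.px((.5736,.1344+.02,.1)))
E
```

```text
[[154 147 148 150 154 149 150 152 131 101 102  98 106 119 118 117 116 118]
 [145 141 156 150 145 140 150 153 128 102  95  97 109 116 117 117 121 119]
 [148 142 140 146 146 141 145 153 118 104 102  99 106 112 122 120 117 121]
 [144 147 149 142 146 144 157 150 121 109 106 103 112 119 115 119 112 117]
 [142 146 144 143 146 141 152 155 125 109 103 105 114 113 120 115 116 114]
 [144 153 146 145 146 155 157 120  48  34  36  35  99 122 120 115 117 115]
 [142 146 154 150 151 107  41  24  19  20  19  13  88 124 125 115 115 112]
 [144 147 145 149 149  57  21  16  19  15  18  12  78 122 120 122 116 123]
 [139 143 151 144 149  53  22  19  18  17  21  15  86 118 118 116 122 117]
 [143 145 140 146 151  86  23  18  21  20  20  18  88 114 119 122 113 116]
 [144 144 148 143 146 134  86  46  23  22  21  20  98 118 120 120 116 115]
 [146 144 140 140 145 143 153 135  86  72  85  79 113 120 118 120 122 116]
 [142 144 149 144 147 147 150 153 122 101 100 103 116 118 118 119 120 123]
 [145 149 149 145 145 152 151 150 113 100 102 104 116 118 120 118 116 121]
 [146 140 144 140 149 146 145 145 114 100  97 100 118 124 124 117 118 120]
 [145 143 149 147 143 148 142 146 116 100  96  97 115 122 119 120 117 121]
 [141 143 146 142 141 143 146 150  93  90  95  96 115 120 118 123 120 120]
 [139 139 144 144 138 144 145 148  85  91  94  95 110 123 117 119 123 124]]
[235.43355471 201.67559904] [237.42666149 201.63006349]
```

View pics/t8.png

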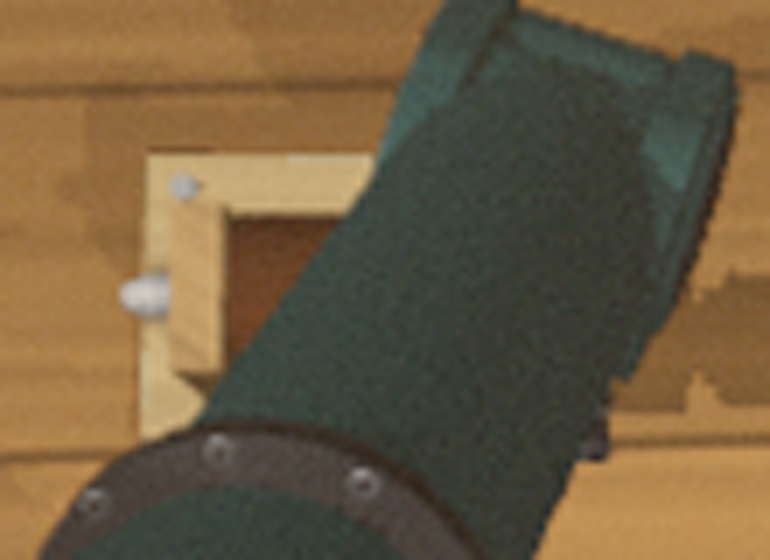

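Emit:
jog_arm(delta_pos=[[0, 0, -0.1], [0, 0, -0.2], [0, 0, -0.25], [0, 0, -0.25], [0, 0, -0.25]], angular=[[0, 0, 0], [0, 0, 0], [0, 0, 0], [0, 0, 0], [0, 0, 0]], fingers=[-1, -1, -1, -1, -1])

```text
time_s: 9.95
position: [0.5679, -0.0048, 0.1029]
eef_rot: [[0.0, 0.999, -0.034], [-0.0, -0.034, -0.999], [-1.0, 0.0, 0.0]]
contact_force: [0.3, 0.8, -1.1]
grip_width: 0.0263
```

Emit:
jog_arm(delta_pos=[[0, 0, -0.1], [0, 0, -0.1], [0, 0, -0.1]], angular=[[0, 0, 0], [0, 0, 0], [0, 0, 0]], fingers=[-1, -1, -1])

```text
time_s: 10.2
position: [0.5679, -0.0037, 0.1029]
eef_rot: [[-0.0, 0.999, -0.034], [0.0, -0.034, -0.999], [-1.0, -0.0, -0.0]]
contact_force: [0.1, 0.4, 0.0]
grip_width: 0.0261
```

Emit:
jog_arm(delta_pos=[[0, 0, -0.1], [0, 0, -0.1], [0, 0, -0.1]], angular=[[0, 0, 0], [0, 0, 0], [0, 0, 0]], fingers=[-1, -1, -1])

```text
time_s: 10.45
position: [0.5679, -0.0027, 0.1029]
eef_rot: [[-0.0, 0.999, -0.034], [0.0, -0.034, -0.999], [-1.0, -0.0, -0.0]]
contact_force: [-0.7, 0.2, -1.0]
grip_width: 0.0259
```

No contact yet; continue in 1 mm steps.

Emit:
jog_arm(delta_pos=[[0, 0, -0.1], [0, 0, -0.1], [0, 0, -0.1]], angular=[[0, 0, 0], [0, 0, 0], [0, 0, 0]], fingers=[-1, -1, -1])

```text
time_s: 10.7
position: [0.568, -0.0023, 0.1029]
eef_rot: [[0.0, 0.999, -0.034], [-0.001, -0.034, -0.999], [-1.0, 0.0, 0.001]]
contact_force: [-0.6, -1.7, -0.5]
grip_width: 0.0258
```

Emit:
jog_arm(delta_pos=[[0, 0, -0.1], [0, 0, -0.1], [0, 0, -0.1]], angular=[[0, 0, 0], [0, 0, 0], [0, 0, 0]], fingers=[-1, -1, -1])

```text
time_s: 10.95
position: [0.5679, -0.0023, 0.1029]
eef_rot: [[0.0, 0.999, -0.035], [-0.002, -0.035, -0.999], [-1.0, 0.0, 0.002]]
contact_force: [-0.6, -5.4, -1.2]
grip_width: 0.0258
```

Emit:
jog_arm(delta_pos=[[0, 0, -0.15], [0, 0, -0.15], [0, 0, -0.15], [0, 0, -0.15]], angular=[[0, 0, 0], [0, 0, 0], [0, 0, 0], [0, 0, 0]], fingers=[-1, -1, -1, -1])

```text
time_s: 11.28
position: [0.5679, -0.0023, 0.103]
eef_rot: [[0.001, 0.999, -0.036], [-0.003, -0.036, -0.999], [-1.0, 0.001, 0.003]]
contact_force: [-0.9, -7.9, -0.4]
grip_width: 0.0259
```

```bash
python3 plan.py .568 -0.0035 .1028 -1.604; python3 - <<'E'
from h import *
s=C("side");s.crop(290,150,130,120,5,"pics/s9.png")
t=C("top")
hsv=cv2.cvtColor(t.im,cv2.COLOR_RGB2HSV)[194:212,232:250]
print(hsv[...,1])
E
```

```text
11.2833 [ 0.5679 -0.0023  0.103 ] [-0.3137  0.6396  0.3324  2.0767 -0.4204  0.4884  0.2963] [-0.9264 -7.9118 -0.3557] 0.025901213923381138
[[ 0.0005  0.9993 -0.0361]
 [-0.0033 -0.0361 -0.9993]
 [-1.      0.0006  0.0033]]
delta cm [0.0193 0.014  0.1225] rot [-0.0029  0.0033 -0.0006]
[[144 148 151 149 149 144 144 146 127 101 100 103 108 115 120 121 117 114]
 [151 144 145 147 149 153 152 151 127  99  97 101 110 117 122 114 116 120]
 [142 147 143 151 151 143 153 150 121 103 100 100 110 115 119 117 118 120]
 [147 146 147 146 151 150 146 150 118 107 103 103 109 114 115 119 115 117]
 [150 144 150 141 150 151 161 160 126 109 105 106 113 114 115 118 117 117]
 [143 147 154 155 156 111  49  30  31  34  37  32  99 120 123 120 117 114]
 [149 151 154 102  34  22  22  17  20  19  19  13  89 120 118 120 118 115]
 [141 143 149  56  20  16  18  15  17  16  17  13  77 123 122 116 117 118]
 [148 146 149  53  18  19  20  18  19  18  20  15  84 124 117 115 120 119]
 [144 149 155  98  44  20  16  21  23  21  20  15  91 122 118 116 116 119]
 [145 145 148 139 119  73  26  18  19  21  19  13  99 120 119 119 115 115]
 [147 151 144 143 150 145 110 102  95  87  91  88 111 120 120 117 118 113]
 [143 147 151 144 141 146 152 154 125 106 104 103 116 120 116 115 122 120]
 [146 148 145 153 145 151 154 149 116 100 101 101 114 120 116 117 117 124]
 [147 145 144 144 147 137 147 149 111 100  96  97 113 121 121 124 120 116]
 [143 144 146 147 149 141 150 157 113  99  98  96 113 124 122 121 116 118]
 [144 143 143 141 143 140 145 148  94  90  96  94 110 123 124 120 123 120]
 [143 146 143 144 144 143 140 151  86  91  98  95 110 117 124 117 123 118]]
```

View pics/s9.png

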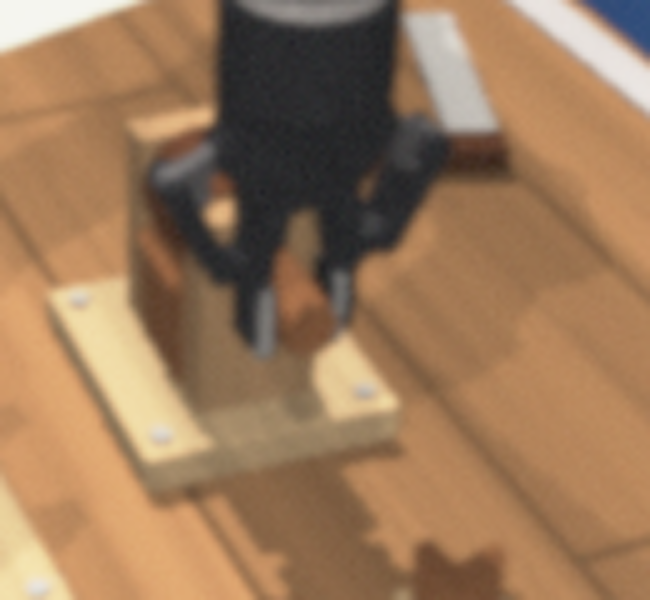

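Emit:
jog_arm(delta_pos=[[0, 0, 0.15], [0.05, 0, 0.2], [0.1, 0, 0.2], [0.15, 0, 0.2], [0.15, 0, 0.2], [0.15, 0, 0.2]], angular=[[0, 0, 0], [0, 0, 0], [0, 0, 0], [0, 0, 0], [0, 0, 0], [0, 0, 0]], fingers=[-1, -1, -1, -1, -1, -1])

```text
time_s: 11.88
position: [0.5682, -0.0023, 0.1017]
eef_rot: [[0.001, 0.999, -0.035], [-0.001, -0.035, -0.999], [-1.0, 0.001, 0.001]]
contact_force: [-0.7, -5.1, 1.7]
grip_width: 0.0262
```

Emit:
jog_arm(delta_pos=[[0, 0, 0], [0, 0, 0], [0, 0, 0], [0, 0, 0], [0, 0, 0], [0, 0, 0], [0, 0, 0], [0, 0, 0]], angular=[[0, 0, 0], [0, 0, 0], [0, 0, 0], [0, 0, 0], [0, 0, 0], [0, 0, 0], [0, 0, 0], [0, 0, 0]], fingers=[-0.3, -0.2, 0, 0.1, 0.2, 0.3, 0.3, 0.3], grip_force=20)

```text
time_s: 12.55
position: [0.568, -0.0012, 0.1014]
eef_rot: [[0.0, 0.999, -0.034], [0.0, -0.034, -0.999], [-1.0, 0.0, -0.0]]
contact_force: [0.3, -0.1, 0.5]
grip_width: 0.0555
```

Emit:
jog_arm(delta_pos=[[-1, 0, 0], [-3, 0, 0], [-6, 0, 0], [-9, 0, 0], [-12, 0, 0], [-15, 0, 0], [-15, 0, 4], [-15, 0, 8], [-15, 0, 12], [-15, 0, 15]], angular=[[0, 0, 0], [0, 0, 0], [0, 0, 0], [0, 0, 0], [0, 0, 0], [0, 0, 0], [0, 0, 0], [0, 0, 0], [0, 0, 0], [0, 0, 0]], fingers=[0.3, 0.3, 0.3, 0.3, 0.3, 0.3, 0.3, 0.3, 0.3, 0.3])

```text
time_s: 13.38
position: [0.5623, -0.1548, 0.2529]
eef_rot: [[0.002, 0.999, -0.036], [-0.002, -0.036, -0.999], [-1.0, 0.002, 0.002]]
contact_force: [1.0, 0.3, -0.1]
grip_width: 0.0554
```

```bash
python3 plan.py .568 -0.0035 .1028 -1.604; python3 - <<'E'
from h import *
s=C("side");s.crop(290,150,130,120,5,"pics/s10.png");cv2.imwrite("pics/s10f.png",s.im[:,:,::-1])
t=C("top");t.crop(220,160,110,80,7,"pics/t10.png")
hsv=cv2.cvtColor(t.im,cv2.COLOR_RGB2HSV)[198:206,232:246]
print(hsv[...,1])
E
```

```text
13.3833 [ 0.5623 -0.1548  0.2529] [-0.1664  0.4505  0.49    1.952  -0.2866  0.8049  0.4462] [ 0.9543  0.3211 -0.088 ] 0.05535454698265328
[[ 0.0017  0.9993 -0.0362]
 [-0.0017 -0.0362 -0.9993]
 [-1.      0.0017  0.0016]]
delta cm [ 14.9863  -0.0019 -15.168 ] rot [-0.003   0.0016 -0.0017]
[[147 146 149 148 153 155 152 158 127 111 106 105 115 120]
 [138 143 142 149 152 123  48  39  43  44  43  45 103 120]
 [150 146 147 137  31  25  20  21  22  21  20  16  89 124]
 [143 140 147  90  21  16  20  21  22  21  21  17  85 124]
 [144 147 157  84  26  18  20  21  20  21  24  18  81 117]
 [147 149 147  96  27  20  18  21  24  21  24  19  86 125]
 [152 147 149 134  90  48  24  21  24  22  21  22  95 120]
 [144 146 146 149 144 127  94  82  78  67  77  74 115 116]]
```

View pics/s10.png

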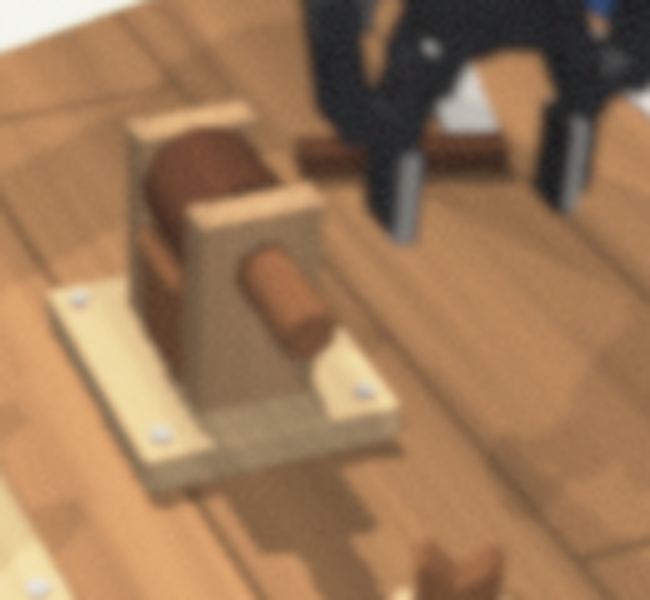

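View pics/t10.png

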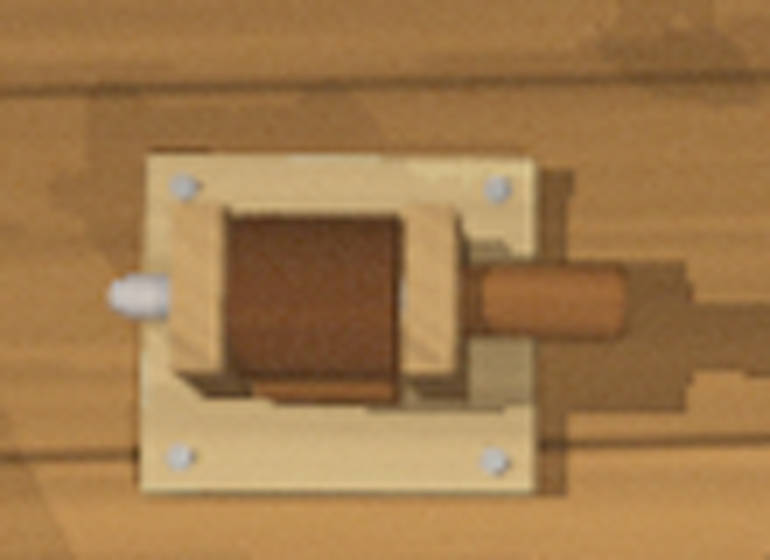

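Emit:
jog_arm(delta_pos=[[0, 0.1, -2], [0, 0.1, -4], [0, 0.1, -6], [3, 0.1, -7], [6, 0.1, -7], [9, 0.1, -7], [12, 0.1, -7], [15, 0.1, -7], [15, 0.1, -7], [15, 0.1, -7]], angular=[[0, 0, 0], [0, 0, 0], [0, 0, 0], [0, 0, 0], [0, 0, 0], [0, 0, 0], [0, 0, 0], [0, 0, 0], [0, 0, 0], [0, 0, 0]], fingers=[-1, -1, -1, -1, -1, -1, -1, -1, -1, -1])

```text
time_s: 14.32
position: [0.5653, -0.0807, 0.1008]
eef_rot: [[-0.003, 0.999, -0.034], [0.001, -0.034, -0.999], [-1.0, -0.003, -0.001]]
contact_force: [1.0, 0.3, 0.7]
grip_width: -0.0002
```

```bash
python3 plan.py .5673 -0.042 .1 -1.604; python3 - <<'E'
from h import *
s=C("side");s.crop(290,150,130,120,5,"pics/s11.png")
E
```

```text
14.3167 [ 0.5653 -0.0807  0.1008] [-0.1764  0.6476  0.3374  2.0682 -0.4335  0.4963  0.4499] [0.9749 0.2714 0.6561] -0.00015735507537689822
[[-0.0032  0.9994 -0.0337]
 [ 0.0007 -0.0337 -0.9994]
 [-1.     -0.0032 -0.0005]]
delta cm [ 0.0848  0.0676 -3.8713] rot [-0.0005 -0.0005  0.0032]
```

View pics/s11.png

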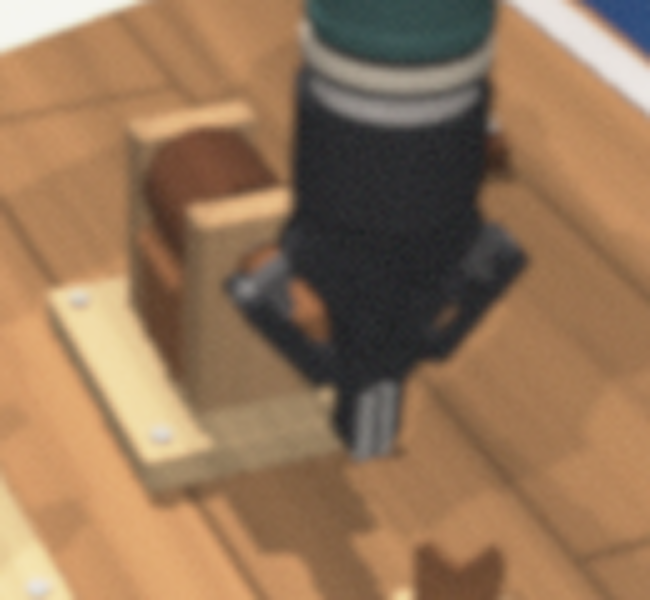

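Emit:
jog_arm(delta_pos=[[0, 0, -0.8], [0, 0.05, -1.6], [0, 0.05, -2.4], [0, 0.05, -3.0], [0, 0.05, -3.4], [0, 0.05, -3.6], [0, 0.05, -3.7], [0, 0.05, -3.7]], angular=[[0, 0, 0], [0, 0, 0], [0, 0, 0], [0, 0, 0], [0, 0, 0], [0, 0, 0], [0, 0, 0], [0, 0, 0]], fingers=[-1, -1, -1, -1, -1, -1, -1, -1])

```text
time_s: 15.03
position: [0.568, -0.0441, 0.1015]
eef_rot: [[0.0, 0.999, -0.034], [-0.0, -0.034, -0.999], [-1.0, 0.0, 0.0]]
contact_force: [0.1, 0.4, -0.6]
grip_width: -0.0005
```

Emit:
jog_arm(delta_pos=[[0, 0, -0.1], [0, 0, -0.2], [0, 0, -0.3], [0, 0, -0.3]], angular=[[0, 0, 0], [0, 0, 0], [0, 0, 0], [0, 0, 0]], fingers=[-1, -1, -1, -1])

```text
time_s: 15.37
position: [0.5681, -0.0413, 0.1013]
eef_rot: [[-0.0, 0.999, -0.034], [0.0, -0.034, -0.999], [-1.0, -0.0, -0.0]]
contact_force: [-0.3, 1.3, 0.1]
grip_width: 0.0
```

Emit:
jog_arm(delta_pos=[[0, 0, -0.1], [0, 0, -0.15], [0, 0, -0.15]], angular=[[0, 0, 0], [0, 0, 0], [0, 0, 0]], fingers=[-1, -1, -1])

```text
time_s: 15.62
position: [0.5682, -0.0397, 0.1014]
eef_rot: [[-0.0, 0.999, -0.034], [0.0, -0.034, -0.999], [-1.0, -0.0, -0.0]]
contact_force: [-0.0, 0.9, -0.6]
grip_width: 0.0001
```

Emit:
jog_arm(delta_pos=[[0, 0, -0.1], [0, 0, -0.15], [0, 0, -0.15]], angular=[[0, 0, 0], [0, 0, 0], [0, 0, 0]], fingers=[-1, -1, -1])

```text
time_s: 15.87
position: [0.5683, -0.0381, 0.1014]
eef_rot: [[-0.0, 0.999, -0.034], [0.0, -0.034, -0.999], [-1.0, -0.0, -0.0]]
contact_force: [-0.6, 0.7, 0.2]
grip_width: 0.0
```

Emit:
jog_arm(delta_pos=[[0, 0, -0.1], [0, 0, -0.15], [0, 0, -0.15]], angular=[[0, 0, 0], [0, 0, 0], [0, 0, 0]], fingers=[-1, -1, -1])

```text
time_s: 16.12
position: [0.5683, -0.0366, 0.1014]
eef_rot: [[0.0, 0.999, -0.034], [0.0, -0.034, -0.999], [-1.0, 0.0, -0.0]]
contact_force: [-0.3, -0.8, -0.1]
grip_width: 0.0
```

Emit:
jog_arm(delta_pos=[[0, 0, -0.1], [0, 0, -0.15], [0, 0, -0.15]], angular=[[0, 0, 0], [0, 0, 0], [0, 0, 0]], fingers=[-1, -1, -1])

```text
time_s: 16.37
position: [0.5684, -0.0353, 0.1014]
eef_rot: [[0.0, 0.999, -0.034], [-0.0, -0.034, -0.999], [-1.0, 0.0, 0.0]]
contact_force: [0.5, 0.4, 1.1]
grip_width: -0.0001
```

Emit:
jog_arm(delta_pos=[[0, 0, -0.1], [0, 0, -0.1], [0, 0, -0.1]], angular=[[0, 0, 0], [0, 0, 0], [0, 0, 0]], fingers=[-1, -1, -1])

```text
time_s: 16.62
position: [0.5684, -0.0352, 0.1015]
eef_rot: [[0.0, 0.999, -0.035], [-0.001, -0.035, -0.999], [-1.0, 0.0, 0.001]]
contact_force: [0.0, -2.8, 0.4]
grip_width: 0.0002
```

```bash
python3 - <<'E'
from h import *
s=C("side");s.crop(310,180,80,80,8,"pics/s12.png")
t=C("top")
hsv=cv2.cvtColor(t.im,cv2.COLOR_RGB2HSV)[198:206,232:246]
print(hsv[...,1])
E
```

```text
[[143 150 143 156 144 149 152 153 123 111 105 103 116 118]
 [146 142 147 143 159 138  47  37  39  42  43  40 102 122]
 [143 145 151 134  40  24  17  18  19  19  20  14  87 123]
 [143 144 152  61  20  17  19  21  18  22  20  15  81 126]
 [147 145 146  74  23  20  22  19  21  19  21  15  84 120]
 [141 154 151  94  27  22  19  20  22  20  19  16  85 122]
 [139 147 148 128  90  46  20  21  18  21  21  15  96 124]
 [145 144 147 144 149 130  91  76  75  67  62  61 111 122]]
```

View pics/s12.png

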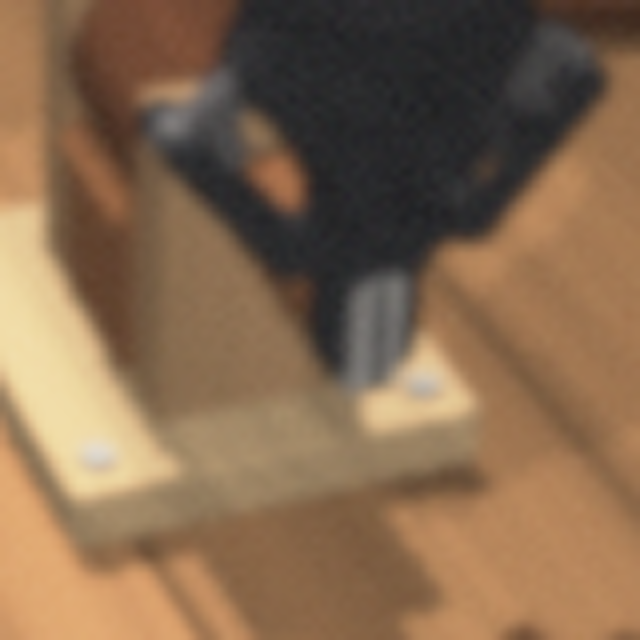

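Emit:
jog_arm(delta_pos=[[0, 0, -0.1], [0, 0, -0.15], [0, 0, -0.15]], angular=[[0, 0, 0], [0, 0, 0], [0, 0, 0]], fingers=[-1, -1, -1])

```text
time_s: 16.97
position: [0.5684, -0.0351, 0.1015]
eef_rot: [[0.001, 0.999, -0.036], [-0.003, -0.036, -0.999], [-1.0, 0.001, 0.003]]
contact_force: [0.2, -5.6, -0.9]
grip_width: -0.0
```

Emit:
jog_arm(delta_pos=[[0, 0, 0.3], [0, 0, 1], [0, 0, 3], [0, 0, 6], [-3, 0, 8], [-7, 0, 10], [-11, 0, 12], [-15, 0, 12], [-15, 0, 12], [-15, 0, 12]], angular=[[0, 0, 0], [0, 0, 0], [0, 0, 0], [0, 0, 0], [0, 0, 0], [0, 0, 0], [0, 0, 0], [0, 0, 0], [0, 0, 0], [0, 0, 0]], fingers=[-1, -1, -1, -1, -1, -1, -1, -1, -1, -1])

```text
time_s: 17.8
position: [0.5663, -0.1534, 0.2547]
eef_rot: [[0.007, 0.999, -0.034], [0.0, -0.034, -0.999], [-1.0, 0.007, -0.0]]
contact_force: [-0.2, -0.5, -0.8]
grip_width: 0.0001
```

```bash
python3 - <<'E'
from h import *
s=C("side");cv2.imwrite("pics/s13.png",s.im[:,:,::-1]); s.crop(300,160,80,80,8,"pics/s13z.png")
t=C("top");t.crop(220,160,110,80,7,"pics/t13.png")
hsv=cv2.cvtColor(t.im,cv2.COLOR_RGB2HSV)[198:206,232:246]
print(hsv[...,1])
E
```

```text
[[146 148 143 142 143 150 150 160 125 108 108 104 113 117]
 [146 145 149 145 158 140  48  39  41  47  46  42 100 117]
 [146 143 144 135  41  24  20  20  23  20  22  15  85 124]
 [146 144 156  65  17  16  22  21  22  21  22  18  83 118]
 [145 144 149  75  25  20  20  21  21  20  22  15  82 119]
 [143 147 154  96  31  20  19  20  21  22  21  17  85 118]
 [144 143 149 131  90  44  24  18  22  25  22  22  98 123]
 [142 144 147 146 150 128  93  80  75  64  68  67 115 126]]
```

View pics/s13z.png

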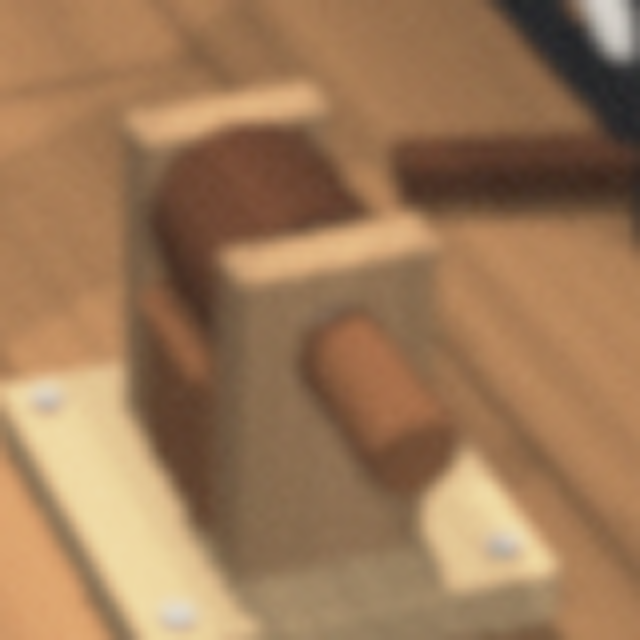

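View pics/t13.png

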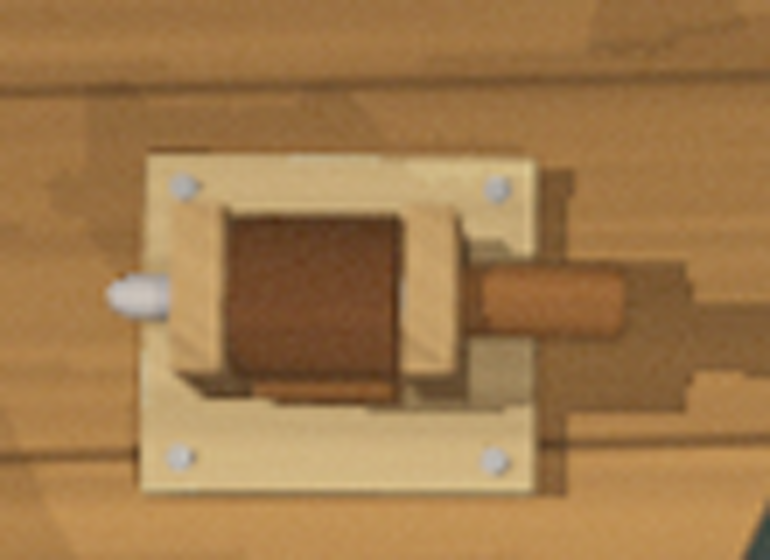

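View pics/s13.png

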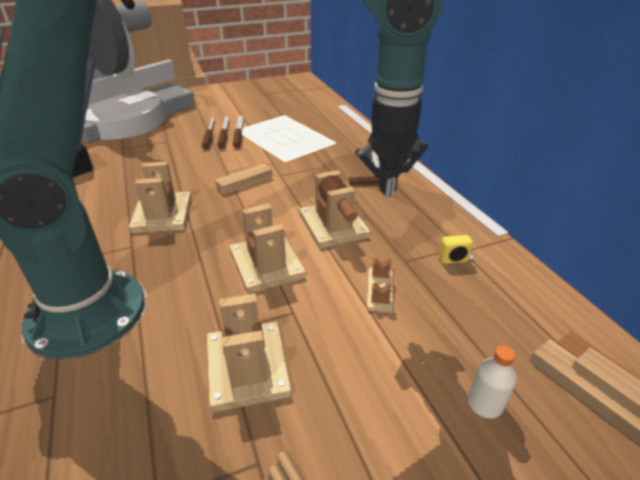

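```bash
python3 - <<'E'
from cell import robot
print(robot.finish_job())
E
```

```text
the job is handed in; nothing more can be done
None
```

The axle is threaded through the right block, the roller and the left block of the farthest stand, with its shoulder against the right block. I let go of it there and handed the job in at about 18 s of the 45 s allowed.

- **Shoulder seated:** the arm stopped dead against the block at about 8 N, and the tip stuck out past the left block by at least the expected 25 mm.
- **A small slip on release:** after I let go, the tip looked about 0.3 mm further back. I nudged the handle end with the closed fingers, reaching a hard stop at about 6 N. The tip position did not change when I backed away.
- **Final pictures:** the roller is on the axle between the blocks, the gripper is clear, and the V-rest and the other things in view look unmoved. I checked this by eye and did not measure their positions.
- **Forces:** end-of-move contact readings never passed about 8 N.
- **One disagreement:** before insertion, one fit from the side camera suggested the axle was tilted about 0.03 rad. I took this as half-pixel noise, and the axle went in without measurable resistance.

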